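Load a bit carton into the free lane of a carton magazine

TASK

Load the carton magazine: without grasping or lifting it, gently push the small carton that stands askew in front of the empty lane down between that lane's two guide rails, straightening it as needed before it enters, until its leading end is level with the far ends of the rails, like the cartons in the other two lanes. Nothing, neither the carton nor the robot, may touch the two rails of that lane, and the other cartons and loose things stay where they are.

Things in the scene. Friction and masses are not known exactly. Their poses are not given: they have to be found in the camera images.
- carton: the carton to push: closed card box, 45 x 125 x 42 mm (x, y, z), about 0.2 kg, moved by 1 to 2 N, dented by over 15 N, stays where it is left. Origin at the centre of its underside; its y axis is its long axis and points roughly down the empty lane. It starts on the bare front of the board before the mouth of lane_a, up to 20 mm off the lane's centre line and 0.25 rad askew
- lane_a: the empty lane: two low metal rails on the board, each 200 long, 6 wide, 10 mm high, 69 mm apart inside. Origin midway between them, halfway along, on the board's upper face; x points down the lane (mouth x = -100 mm, far ends x = +100 mm, open, no stop: the carton's origin belongs at x = +37.5 mm, y = 0), y across, z up.
- lane_b: second lane, the same as lane_a and parallel to it, 84 or 168 mm to one side, occupied by carton_b
- lane_c: third lane, the same, occupied by carton_c. Which of the three places each lane has varies
- carton_b: a carton like the first, already standing level in lane_b; leave alone. Origin at the centre of its underside
- carton_c: a carton like the first, already standing level in lane_c; leave alone. Origin at the centre of its underside
- board: the magazine's fixed grey board on the bench, 380 x 280 x 12 mm; origin at the centre of its underside, x down the lanes, its upper face 12 mm above the bench. The lanes take x = -30 to +170 mm; the front part, x = -190 to -30 mm, is bare
- sanding_block: loose cork sanding block, 64 x 112 x 36 mm, on the bench to the right of the magazine; leave alone. Origin at the centre of its underside
- offcut: loose wood offcut, 45 x 130 x 30 mm, on the bench to the right; leave alone. Origin at the centre of its underside
- round_tin: loose round tin of screws, 90 mm across, 29 mm high, on the bench at the near right; leave alone. Origin at the centre of its underside
Mind the look-alikes: they are no part of the job. What is shaped like the carton but red is not meant.

How it is judged:
By the outcome, as a careful person would: the job done as asked, in the order asked, and still so for the second after the job is handed in, with the robot touching nothing.
It also fails if it takes over 61 s, if anything falls off the work surface, if the arm or the gripper's body presses on something with over 40 N, if the wrist force passes 120 N, or if a joint passes its speed limit or range.

ROBOT

A 7-joint arm with a two-finger parallel gripper is mounted at the origin on a cart in front of the work surface, level with it; the furniture and walls round the work are solid. World frame = base frame: x ahead of the robot, y to its left, z up, the work surface at z = 0. Lengths are in m, angles in degrees, forces in N, time in s.
With the tool pointing down it reaches from about 0.425 to 0.875 m from the base axis. Payload 4.7 kg.
Tool frame: the origin (TCP) lies midway between the tips of the shut fingers; the grasp point (between the pads) lies 19 mm behind it; z points along the fingers, y is the direction in which the jaws open and shut (so a half turn about z gives the same grasp; the last joint's range is limited). The gripper opens to 87 mm and grips with 3 to 60 N. Pads are 19 mm wide; open, the fingers measure 117 mm over their backs; the gripper's body (75 mm by 190 mm) begins 51 mm behind the grasp point.
Start: joints at [-67.317, 18.392, -4.016, 83.108, 1.295, 78.541, -3.26], TCP at [0.242, 0.603, 0.193] pointing down, gripper open.
Joint ranges: [-163.93, 163.93], [-17.29, 119.83], [-79.2, 71.16], [3.27, 140.29], [-89.18, 269.18], [5.43, 117.66], [-154.24, 154.24]. Speed limits (degrees/s): [147.25, 147.25, 180, 180, 180, 180, 180].

INTERFACE

Orientations are given as [roll, pitch, yaw] about the fixed x, y, z axes, in that order (R = Rz(yaw) Ry(pitch) Rx(roll)).
In Python, from cell import env gives the robot as it stands.
- The arm moves only by the tool apply_moves, never from a script. Its argument "targets" is a list of rows, each a list of 2 entries, a list of its own where there are three numbers: the shift along the world's x, y, z in mm, then the turn, a rotation vector about the world's x, y, z in rad. A call has 1 to 8 rows; each row is the pose to reach, as a shift and turn from the pose commanded when the call began; what a row does not reach only later rows make up. A row lasts 1/10 s, in which the tool goes at most 50 mm and 8.59 degrees, less where a joint would pass 70% of its speed; a pose out of reach is approached as far as the arm can. A call with a gripper value outside its range is refused whole. "hand" is the finger opening in mm, from 0 to 87, set as the call begins (left out, the last holds). The fingers move at their own pace and stop on an object; "squeeze" is the grip in N (left out, the last holds). Time passes only in rows, so rows that repeat a pose let the fingers close. It gives the time, the measured TCP pose, the force and the opening at its end, in the units of the state.
- env.get_obs(): the state, without advancing time (a new reading comes with each control period).
- env.read_camera(name): name is "side" or "top"; returns a dict with "image" (420x560x3 uint8, red, green, blue), "camera_matrix" (3x3 intrinsics, pixels), "camera_from_world" (4x4, takes a point from world to camera coordinates). Camera axes: x right, y down, z forward; pixel columns grow to the right and rows downward; lengths in m; the calibration is good to about 2 mm. A picture is of the moment at which its call begins. There is no depth.
- env.sign_off(): hands the job in, once; it reports no verdict.
Trained networks look in a picture, given as the dict that the camera call returned (one of the last four; its "shot" number tells which), for a name from the list of things; names that differ only in an ending like _2 or _b are one class to them, and where a whole thing is asked for, a point or a joint stands for the part that bears it (a point fixed in the world has none). Each returns a list of dicts, best first, with "conf" (0 to 1); they miss things now and then, are a little off and sometimes report something else, mostly with a low value. They report only what shows in the picture. A call takes as long as a camera call. They do not tell look-alikes from the thing itself.
- env.regions_of(picture, target): "region" (420x560 bool, what is visible of it) and "rect" ([left, top, right, bottom] in pixels, round what is visible of it).
The state is a dict: "time_s": time; "qpos": joint angles; "joint_velocities": joint speeds; "effort": joint torques, N m; "tool_pos": TCP position; "tool_rot": TCP orientation; "force": force on the tool from outside, world axes, zero at the start; "wrist_torque": the same for the moment, N m; "grip_width": finger opening in m.
Only numpy, scipy, OpenCV 4.12 (cv2) and the standard library are available. Lean on these libraries where they do the work, as an engineer would, in place of code of your own. Each camera call takes 0.05 s, during which the arm holds its last target. There are 200 camera calls.

## Working session

There is one attempt and no reset: what is moved stays moved. The work goes in short steps, Python scripts to look and compute and a tool call to move; the robot and the scene stay as the last step left them, time stands still between calls to the robot, and variables do not carry over. Pictures are saved under pics/ and viewed, about 8 in all and at most 12, crops included, and the job is handed in when it is done.

Besides the shell and the picture viewer there is one more tool, called after "Request:" as name(argument=value, ...) on one line, values as JSON. apply_moves: Moves the arm, as the interface text tells. Its arguments: {"type":"object","properties":{"targets":{"type":"array","items":{"type":"array"}},"hand":{"type":"number"},"squeeze":{"type":"number"}},"required":["targets"]}

```bash
mkdir -p pics; ls; python3 - <<'E'
from cell import env
import cv2,numpy as np
o=env.get_obs(); print(o)
for n in("top","side"):
    p=env.read_camera(n); cv2.imwrite(f"pics/{n}0.png",p["image"][...,::-1])
    print(n,p["camera_matrix"],p["camera_from_world"])
    for t in("carton","lane_a","board"):
        for r in env.regions_of(p,t): print(t,r["conf"],r["rect"],r["region"].sum())
E
```

```text
pics
{'time_s': 0.0, 'qpos': array([-67.31651814,  18.43964648,  -4.01650722,  83.17641165,
         1.29335246,  78.54061479,  -3.26034495]), 'joint_velocities': array([-0.03185835,  0.06173894,  0.04370582,  0.04339529, -0.11050882,
       -0.04922884, -0.02214717]), 'effort': array([-3.97082840e-04, -4.91283417e+01, -4.04274585e-01, -3.12532425e+01,
       -6.41271682e-02,  4.35580546e-02,  1.81340756e-04]), 'tool_pos': array([0.24198296, 0.60260568, 0.19224182]), 'tool_rot': array([-1.79888485e+02,  3.90481900e-03,  1.58126557e+02]), 'force': array([-0.40927557,  0.51753174,  1.00638461]), 'wrist_torque': array([-0.01537739, -0.02358061, -0.01572125]), 'grip_width': 0.08717131509163313}
top [[416.54825609   0.         276.62219608]
 [  0.         416.54825609 209.03980986]
 [  0.           0.           1.        ]] [[ 0.01764262 -0.99983218 -0.00493375 -0.01543215]
 [-0.97303017 -0.01603413 -0.23011998  0.53070469]
 [ 0.23000225  0.00886061 -0.97314976  0.89716632]
 [ 0.          0.          0.          1.        ]]
carton 0.96 [109.1, 213.2, 169.4, 260.0] 1293
carton 0.89 [207.7
[... 297 characters left out ...]
609
side [[538.00221317   0.         280.7910245 ]
 [  0.         538.00221317 214.96004369]
 [  0.           0.           1.        ]] [[ 0.14219691 -0.98961638  0.02096322 -0.11653585]
 [-0.64025887 -0.10810821 -0.76051377  0.37165676]
 [ 0.75488318  0.09472082 -0.64898332  1.13419623]
 [ 0.          0.          0.          1.        ]]
carton 0.95 [222.9, 221.9, 251.1, 247.2] 546
carton 0.86 [128.6, 211.2, 154.2, 243.1] 460
carton 0.76 [222.6, 181.9, 265.6, 206.9] 875
carton 0.61 [289.5, 206.0, 332.1, 230.7] 950
lane_a 0.77 [232.1, 227.6, 277.2, 255.9] 195
lane_a 0.73 [221.5, 192.0, 291.9, 212.4] 201
lane_a 0.72 [214.3, 205.9, 283.5, 234.6] 199
board 0.59 [212.9, 191.3, 343.5, 271.5] 5118
```

```bash
python3 - <<'E'
import cv2
i=cv2.imread("pics/top0.png")[140:300,90:400]; cv2.imwrite("pics/v1.png",cv2.resize(i,None,fx=2.55,fy=2.55,interpolation=cv2.INTER_CUBIC))
i=cv2.imread("pics/side0.png"); cv2.imwrite("pics/v2.png",i)
E
```

```text
(no output)
```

View pics/v1.png

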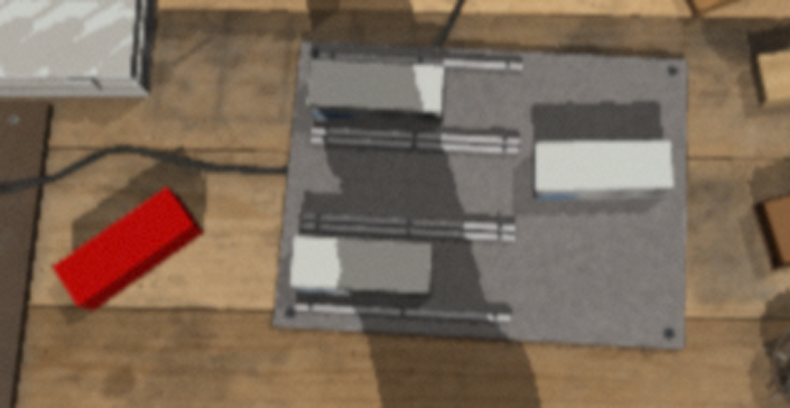

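View pics/v2.png

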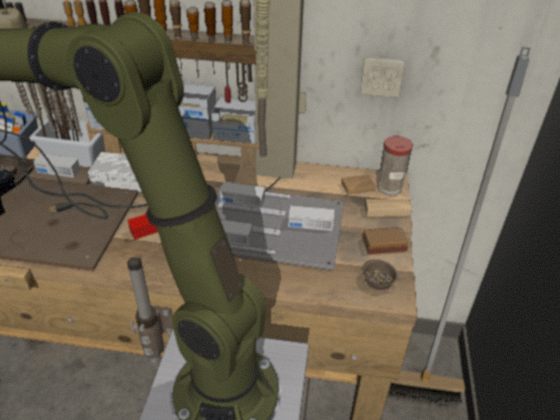

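The top view shows the lanes running along world +y (image left). The middle lane is empty, centred near crop (410,180), and the target carton stands at crop (603,168), its shadow above it. The red box at left is the decoy. Next I fit the poses.

```bash
cat > h.py <<'E'
import numpy as np,cv2
from scipy.optimize import minimize,least_squares
from cell import env
def proj(p,X):
    T=p["camera_from_world"];c=np.asarray(X)@T[:3,:3].T+T[:3,3];u=c@p["camera_matrix"].T
    return u[:,:2]/u[:,2:]
def back(p,uv,z):
    K=p["camera_matrix"];T=p["camera_from_world"];R=T[:3,:3]
    C=-R.T@T[:3,3];d=np.c_[uv,np.ones(len(uv))]@np.linalg.inv(K).T@R
    return C+d*((z-C[2])/d[:,2])[:,None]
def box(q,lx,ly,z0,z1):  # q=x,y,yaw ; corners
    c,s=np.cos(q[2]),np.sin(q[2])
    b=np.array([[a*lx/2,e*ly/2] for a in(-1,1) for e in(-1,1)])@np.array([[c,s],[-s,c]])+q[:2]
    return np.r_[np.c_[b,[z0]*4],np.c_[b,[z1]*4]]
def sil(p,X,S=4):
    h=cv2.convexHull(proj(p,X).astype(np.float32))
    m=np.zeros((420*S,560*S),np.uint8);cv2.fillConvexPoly(m,np.round((h+.5)*S*16-8).astype(np.int32),255,shift=4)
    return cv2.resize(m,(560,420),interpolation=cv2.INTER_AREA)/255.
def fit(views,q0,lx,ly,z0,z1):
    f=lambda q:sum(np.abs(sil(p,box(q,lx,ly,z0,z1))-m).sum()/m.sum() for p,m in views)
    q0=np.array(q0)
    r=minimize(f,q0,method="Nelder-Mead",options=dict(initial_simplex=q0+np.array([[0,0,0],[.01,0,0],[0,.01,0],[0,0,.15]]),xatol=1e-5,fatol=1e-5))
    return r.x,r.fun
def near(p,t,X):
    c=proj(p,[X])[0];best=None
    for r in env.regions_of(p,t):
        l,a,b,d=r["rect"];k=np.hypot((l+b)/2-c[0],(a+d)/2-c[1])
        if k<20 and(best is None or k<best[0]):best=(k,r)
    return None if best is None else best[1]["region"].astype(float)
E
python3 - <<'E'
from h import *
P=[env.read_camera(n) for n in("top","side")]
t=P[0]
print("start guess",back(t,np.array([[327,207],[232,245],[236,177],[251,213],[277,217]]),.054).round(3))
bm=[r for r in env.regions_of(t,"board")][0]["region"].astype(np.uint8)
h=cv2.convexHull(cv2.findContours(bm,0,1)[0][0]);print("board hull corners",cv2.approxPolyDP(h,6,True)[:,0].tolist())
hull=np.zeros_like(bm);cv2.fillConvexPoly(hull,h,1)
b0=back(t,np.array([[277,217]]),.012)[0]
b,e=fit([(t,hull.astype(float))],[b0[0],b0[1],np.pi/2],.38,.28,0,.012);print("board",b.round(4),e)
for nm,c in(("carton",(327,207)),("b",(232,245)),("c",(236,177))):
    X=back(t,np.array([c]),.04)[0]
    for V in(P,[P[0]],[P[1]]):
        v=[(p,near(p,"carton",X)) for p in V];v=[a for a in v if a[1] is not None]
        if v: q,e=fit(v,[X[0],X[1],0],.045,.125,.012,.054);print(nm,len(v),q.round(4),round(e,3))
for r in env.regions_of(t,"lane_a"):
    ys,xs=np.nonzero(r["region"]);W=back(t,np.c_[xs,ys],.022)[:,:2]
    print("lane",r["conf"],cv2.minAreaRect((W*1000).astype(np.float32)))
E
```

```text
start guess [[ 0.54  -0.123  0.054]
 [ 0.447  0.094  0.054]
 [ 0.609  0.091  0.054]
 [ 0.522  0.053  0.054]
 [ 0.514 -0.008  0.054]]
board hull corners [[359, 166], [355, 275], [197, 266], [208, 157]]
board [ 0.5307 -0.014   1.5334] 0.012378218142278795
carton 2 [ 0.5459 -0.1218  0.0415] 0.225
carton 1 [ 0.5446 -0.1207  0.0261] 0.053
carton 1 [ 0.5522 -0.1223  0.0673] 0.049
b 2 [0.453  0.0941 0.0172] 0.997
b 1 [ 0.4498  0.095  -0.0501] 0.061
b 1 [ 0.4601  0.0912 -0.1561] 0.789
c 2 [ 0.619   0.0894 -0.0315] 0.199
c 1 [ 0.618   0.09   -0.0383] 0.043
c 1 [ 0.6253  0.0889 -0.0438] 0.081
lane 0.82 ((615.5989990234375, 53.26723861694336), (194.45065307617188, 82.00827026367188), 88.11267852783203)
lane 0.71 ((531.5723876953125, 54.735172271728516), (196.87646484375, 82.93402099609375), 87.7902603149414)
lane 0.61 ((448.55712890625, 58.855682373046875), (198.68844604492188, 83.26785278320312), 88.5744400024414)
lane 0.6 ((501.8110046386719, -327.22332763671875), (64.22040557861328, 118.48479461669922), 14.899673461914062)
```

Lane yaw is about -0.036 rad from world y and the carton target is about (0.534, 0.0925). The carton is at (0.545, -0.121), 18 mm off in +x and about 0.06 rad askew. I'll first press it sideways with the two open fingers set along the lane, which should centre and straighten it. Then I'll push it from behind.

Request:
apply_moves(targets=[[[30,-38,0],[0,0,0.043]],[[60,-76,0],[0,0,0.086]],[[90,-114,0],[0,0,0.13]],[[120,-152,0],[0,0,0.173]],[[150,-190,0],[0,0,0.216]],[[180,-228,0],[0,0,0.26]],[[210,-266,0],[0,0,0.303]],[[240,-304,0],[0,0,0.346]]], hand=55)

```text
time_s: 2.0
tool_pos: [0.4833, 0.2976, 0.1938]
tool_rot: [180.0, 0.0, 178.1]
force: [0.2, 0.2, -0.4]
grip_width: 0.0551
```

Request:
apply_moves(targets=[[[15,-47,0],[0,0,0]],[[30,-94,0],[0,0,0]],[[45,-141,0],[0,0,0]],[[60,-188,0],[0,0,0]],[[75,-235,0],[0,0,0]],[[90,-282,0],[0,0,0]],[[105,-329,0],[0,0,0]],[[120,-376,0],[0,0,0]]])

```text
time_s: 2.8
tool_pos: [0.6027, -0.0786, 0.1938]
tool_rot: [180.0, 0.1, 178.0]
force: [1.7, -0.7, 0.4]
grip_width: 0.0551
```

Request:
apply_moves(targets=[[[5,-43,0],[0,0,0]],[[5,-43,-40],[0,0,0]],[[5,-43,-80],[0,0,0]],[[5,-43,-115],[0,0,0]],[[5,-43,-135],[0,0,0]],[[5,-43,-150],[0,0,0]],[[5,-43,-160],[0,0,0]],[[5,-43,-165],[0,0,0]]])

```text
time_s: 3.6
tool_pos: [0.6074, -0.1198, 0.0281]
tool_rot: [180.0, 0.0, 178.0]
force: [0.7, 0.1, -0.7]
grip_width: 0.0548
```

```bash
python3 - <<'E'
from h import *
t=env.read_camera("top");o=env.get_obs();print(o["tool_pos"],o["tool_rot"],o["force"])
i=t["image"][140:300,170:400,::-1];cv2.imwrite("pics/v3.png",cv2.resize(i,None,fx=3.4,fy=3.4,interpolation=cv2.INTER_CUBIC))
E
```

```text
[ 0.60721587 -0.11970184  0.0278258 ] [ 1.79996553e+02 -1.31468914e-02  1.77959708e+02] [ 0.12862369 -0.20227354 -0.59597352]
```

View pics/v3.png

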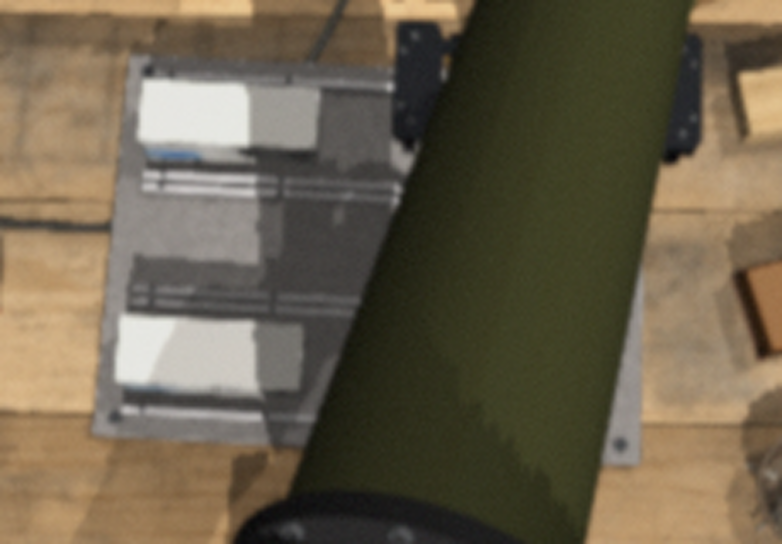

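The arm hides the carton from the top camera (its upper link covers crop x 300–690). I'll press slowly, short of the target, by the numbers.

Request:
apply_moves(targets=[[[-10,0,0],[0,0,0]],[[-20,0,0],[0,0,0]],[[-25,0,0],[0,0,0]],[[-28,0,0],[0,0,0]],[[-31,0,0],[0,0,0]],[[-34,0,0],[0,0,0]],[[-37,0,0],[0,0,0]],[[-37,0,0],[0,0,0]]])

```text
time_s: 4.45
tool_pos: [0.5698, -0.1198, 0.0283]
tool_rot: [180.0, -0.0, 177.9]
force: [0.2, 0.6, -0.5]
grip_width: 0.0552
```

Request:
apply_moves(targets=[[[-1,0,0],[0,0,0]],[[-2,0,0],[0,0,0]],[[-3,0,0],[0,0,0]],[[-4,0,0],[0,0,0]],[[-5,0,0],[0,0,0]],[[-6,0,0],[0,0,0]]])

```text
time_s: 5.05
tool_pos: [0.5641, -0.1198, 0.0284]
tool_rot: [180.0, 0.0, 177.9]
force: [-1.0, 0.5, 0.0]
grip_width: 0.055
```

```bash
python3 - <<'E'
from h import *
t=env.read_camera("side");o=env.get_obs();print(o["tool_pos"],o["force"])
i=t["image"][150:290,190:390,::-1];cv2.imwrite("pics/v4.png",cv2.resize(i,None,fx=4,fy=4,interpolation=cv2.INTER_CUBIC))
E
```

```text
[ 0.56396452 -0.11981495  0.0283705 ] [-0.70147391  0.74860231 -0.50872647]
```

View pics/v4.png

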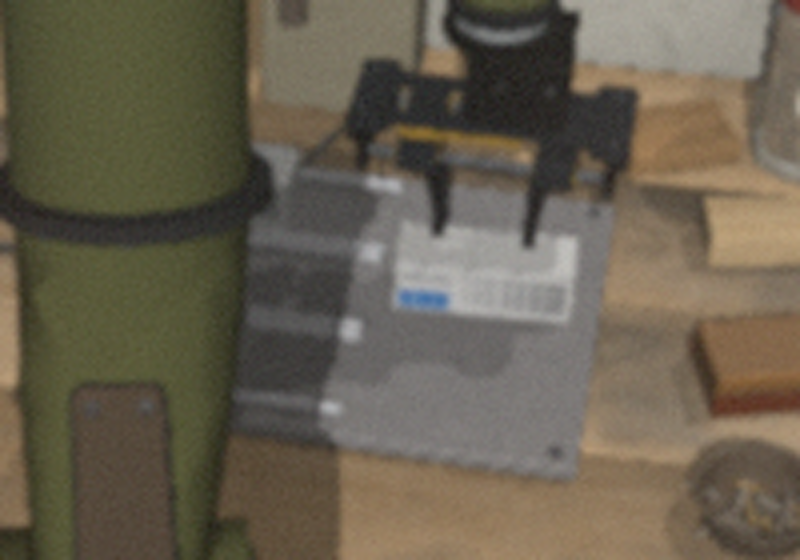

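The side view now shows the carton clearly (top edge around crop (400–575, 230–245)), with the two fingers standing at its far side. I'll measure how far it has moved in the same camera.

```bash
cat > m.py <<'E'
from h import *
s=env.read_camera("side")
X=[.54,-.121,.035]
m=near(s,"carton",X)
q,e=fit([(s,m)],[.545,-.121,0],.045,.125,.012,.054);print("side",q.round(4),round(e,3))
E
python3 m.py; python3 m.py
```

```text
side [ 0.5521 -0.1221  0.0297] 0.058
side [ 0.5515 -0.1223  0.0225] 0.057
```

Request:
apply_moves(targets=[[[-1,0,0],[0,0,0]],[[-2,0,0],[0,0,0]],[[-3,0,0],[0,0,0]],[[-4,0,0],[0,0,0]],[[-5,0,0],[0,0,0]],[[-6,0,0],[0,0,0]]])

```text
time_s: 5.9
tool_pos: [0.5581, -0.1198, 0.0284]
tool_rot: [180.0, 0.0, 177.9]
force: [-0.1, 0.4, 0.3]
grip_width: 0.0552
```

```bash
python3 m.py; python3 m.py
```

```text
side [ 0.555  -0.1226  0.0055] 0.199
side [ 0.552  -0.1223  0.0265] 0.102
```

```bash
python3 - <<'E'
from h import *
t=env.read_camera("side");o=env.get_obs();print(o["tool_pos"],o["force"],o["wrist_torque"])
i=np.ascontiguousarray(t["image"][170:250,270:350,::-1]);i=cv2.resize(i,None,fx=7,fy=7,interpolation=cv2.INTER_CUBIC)
def dr(X,c):
    for u in proj(t,X): cv2.circle(i,tuple(int(v) for v in ((u-[270,170]+.5)*7)),4,c,-1)
dr(box([.552,-.1223,.026],.045,.125,.012,.054),(0,255,0))
dr([[.558,-.1198,.028],[.558,-.1198+.0275,.028],[.558,-.1198-.0275,.028]],(0,0,255))
dr([[.558,-.1198+.0275,.07],[.558,-.1198-.0275,.07]],(255,0,255))
cv2.imwrite("pics/v5.png",i)
E
```

```text
[ 0.55826356 -0.11976471  0.02841394] [ 0.37571737 -0.03327827 -0.75952307] [-0.00355178  0.01557014  0.0130937 ]
```

View pics/v5.png

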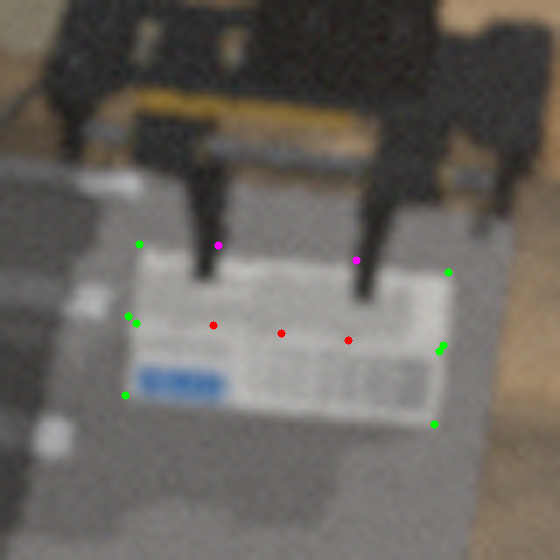

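The visible finger ends overlie the carton's top, the force is near zero and the carton hasn't moved. So the fingertips may sit higher than the TCP figure suggests when the gripper is open. I'll back off and look at them against the bare board.

Request:
apply_moves(targets=[[[5,0,0],[0,0,0]],[[15,0,0],[0,0,0]],[[25,0,0],[0,0,0]],[[35,0,0],[0,0,0]],[[45,0,0],[0,0,0]],[[50,0,0],[0,0,0]],[[50,0,0],[0,0,0]]])

```text
time_s: 6.85
tool_pos: [0.609, -0.1197, 0.0282]
tool_rot: [-180.0, 0.0, 178.0]
force: [0.1, -0.0, -0.1]
grip_width: 0.0547
```

```bash
python3 m.py; python3 - <<'E'
from h import *
t=env.read_camera("side");o=env.get_obs();T=o["tool_pos"];print(T,o["force"])
i=np.ascontiguousarray(t["image"][160:240,270:350,::-1]);i=cv2.resize(i,None,fx=7,fy=7,interpolation=cv2.INTER_CUBIC)
def dr(X,c):
    for u in proj(t,X): cv2.circle(i,tuple(int(v) for v in ((u-[270,160]+.5)*7)),3,c,-1)
dr([T+[0,.0275,0],T+[0,-.0275,0]],(0,0,255))
dr([T+[0,.0275,.026],T+[0,-.0275,.026]],(255,0,255))
cv2.imwrite("pics/v6.png",i)
E
```

```text
side [ 0.5525 -0.1224  0.0407] 0.041
[ 0.60774579 -0.11993913  0.02820994] [-1.07496757 -0.2634967   1.2890889 ]
```

View pics/v6.png

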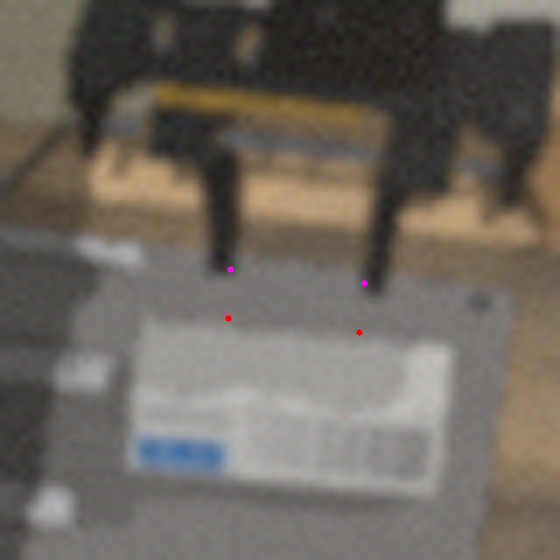

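The fingertips end about 26 mm above the reported TCP at this opening, and the carton is unmoved. I'll shut the fingers to see whether the tips extend, measuring the dark tips numerically.

Request:
apply_moves(targets=[[[0,0,0],[0,0,0]],[[0,0,0],[0,0,0]],[[0,0,0],[0,0,0]],[[0,0,0],[0,0,0]],[[0,0,0],[0,0,0]],[[0,0,0],[0,0,0]]], hand=0)

```text
time_s: 7.6
tool_pos: [0.6082, -0.1198, 0.0284]
tool_rot: [180.0, 0.0, 178.0]
force: [0.6, -0.5, -1.3]
grip_width: 0.0149
```

```bash
python3 - <<'E'
from h import *
t=env.read_camera("side");o=env.get_obs();T=o["tool_pos"];print(T,o["force"],o["grip_width"])
g=t["image"].max(2)
print(proj(t,[T,T+[0,0,.026]]).round(1))
for r in range(190,210): print(r,g[r,300:332].tolist())
E
```

```text
[ 0.60821412 -0.11978671  0.02840049] [-0.01270091 -0.11853793 -0.2231695 ] 0.010836367394132294
[[311.4 205.9]
 [312.  198.9]]
190 [145, 144, 149, 151, 156, 139, 94, 57, 42, 50, 91, 146, 171, 186, 176, 136, 84, 51, 45, 77, 124, 158, 171, 174, 172, 175, 176, 187, 194, 191, 187, 187]
191 [124, 125, 128, 131, 134, 124, 96, 56, 44, 46, 78, 119, 148, 159, 150, 116, 75, 43, 49, 83, 134, 162, 174, 178, 182, 178, 180, 184, 187, 185, 187, 185]
192 [119, 118, 118, 120, 123, 113, 89, 60, 40, 48, 68, 100, 118, 123, 119, 96, 57, 46, 51, 85, 122, 144, 155, 161, 158, 159, 160, 164, 165, 171, 172, 172]
193 [122, 120, 115, 120, 121, 114, 90, 60, 44, 48, 66, 92, 105, 109, 104, 86, 59, 46, 51, 86, 106, 116, 122, 127, 130, 131, 133, 132, 138, 144, 146, 147]
194 [118, 119, 117, 115, 118, 107, 91, 66, 48, 45, 67, 86, 109, 103, 100, 79, 58, 43, 64, 93, 100, 106, 112, 116, 118, 116, 119, 122, 123, 124, 123, 128]
195 [118, 112, 112, 119, 120, 109, 92, 63, 44, 47, 67, 89, 102, 103, 97, 75, 55, 45, 63, 92, 104, 110, 110, 110, 114, 115, 114, 121, 123, 120, 121, 120]
196 [118, 119, 119, 122, 123, 114, 91, 60, 5
[... 1522 characters left out ...]
 120, 122, 121, 122, 123, 118, 123, 124]
206 [139, 134, 138, 128, 130, 121, 124, 125, 125, 123, 128, 128, 121, 123, 121, 126, 123, 126, 124, 121, 119, 121, 119, 123, 121, 123, 124, 121, 118, 122, 120, 119]
207 [154, 146, 147, 145, 141, 139, 139, 138, 138, 137, 142, 143, 140, 132, 133, 130, 124, 132, 131, 128, 128, 124, 128, 126, 122, 125, 125, 118, 118, 125, 125, 123]
208 [154, 159, 155, 155, 152, 152, 152, 157, 149, 153, 154, 152, 149, 150, 147, 143, 143, 145, 146, 139, 137, 139, 144, 147, 139, 134, 133, 130, 126, 131, 134, 134]
209 [157, 154, 160, 154, 156, 161, 156, 157, 158, 158, 156, 160, 159, 157, 156, 154, 154, 158, 155, 152, 155, 156, 155, 155, 153, 147, 147, 144, 144, 157, 163, 159]
```

Request:
apply_moves(targets=[[[0,0,-3],[0,0,0]],[[0,0,-5],[0,0,0]],[[0,0,-7],[0,0,0]],[[0,0,-9],[0,0,0]],[[0,0,-11],[0,0,0]],[[0,0,-12],[0,0,0]]])

```text
time_s: 8.25
tool_pos: [0.608, -0.1198, 0.016]
tool_rot: [180.0, -0.0, 177.9]
force: [0.1, 0.4, 0.0]
grip_width: 0.0007
```

```bash
python3 - <<'E'
from h import *
t=env.read_camera("side");o=env.get_obs();T=o["tool_pos"];print(T,o["tool_rot"],o["force"],o["grip_width"],o["qpos"])
print(proj(t,[T,T+[0,0,.026]]).round(1))
i=np.ascontiguousarray(t["image"][160:240,260:360,::-1]);i=cv2.resize(i,None,fx=7,fy=7,interpolation=cv2.INTER_CUBIC)
u=proj(t,[T])[0];cv2.circle(i,tuple(int(v) for v in ((u-[260,160]+.5)*7)),3,(0,0,255),-1)
cv2.imwrite("pics/v7.png",i)
E
```

```text
[ 0.60799096 -0.11977045  0.01599171] [ 1.79995430e+02 -2.53829425e-02  1.77948780e+02] [-0.96943495  0.21935258 -1.06543766] 0.0005908123388404208 [-11.08727741  24.10511642  24.37694279  99.34821892 -11.34120494
  59.00609677 105.233604  ]
[[311.2 209.2]
 [311.7 202.3]]
```

View pics/v7.png

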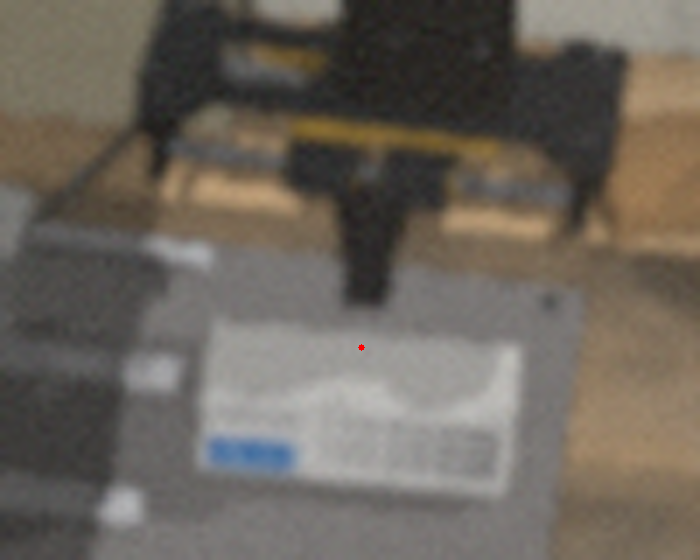

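The tips still show about 47 crop px (roughly 26 mm) above the reported point, with no contact yet. I'll feel downward for the bare board.

Request:
apply_moves(targets=[[[0,0,-1],[0,0,0]],[[0,0,-2],[0,0,0]],[[0,0,-3],[0,0,0]],[[0,0,-3],[0,0,0]]])

```text
time_s: 8.7
tool_pos: [0.6081, -0.1197, 0.0132]
tool_rot: [180.0, -0.0, 178.0]
force: [0.4, 0.1, 1.0]
grip_width: 0.0003
```

Request:
apply_moves(targets=[[[0,0,-0.5],[0,0,0]],[[0,0,-1],[0,0,0]],[[0,0,-1],[0,0,0]]])

```text
time_s: 9.0
tool_pos: [0.6082, -0.1198, 0.0123]
tool_rot: [180.0, -0.0, 177.9]
force: [-0.3, 0.4, -0.4]
grip_width: 0.0004
```

Request:
apply_moves(targets=[[[0,0,-0.5],[0,0,0]],[[0,0,-1],[0,0,0]],[[0,0,-1],[0,0,0]]])

```text
time_s: 9.3
tool_pos: [0.6082, -0.1197, 0.0113]
tool_rot: [180.0, -0.0, 178.0]
force: [-0.4, -0.5, 0.3]
grip_width: 0.0007
```

Request:
apply_moves(targets=[[[0,0,-1],[0,0,0]],[[0,0,-2],[0,0,0]],[[0,0,-2],[0,0,0]]])

```text
time_s: 9.6
tool_pos: [0.6081, -0.1197, 0.0092]
tool_rot: [180.0, -0.0, 177.9]
force: [-0.1, -0.9, 0.2]
grip_width: 0.0002
```

Request:
apply_moves(targets=[[[0,0,-1],[0,0,0]],[[0,0,-2],[0,0,0]],[[0,0,-2],[0,0,0]]])

```text
time_s: 9.9
tool_pos: [0.6081, -0.1198, 0.0072]
tool_rot: [180.0, -0.0, 177.9]
force: [-0.1, -0.9, -0.0]
grip_width: 0.0002
```

Request:
apply_moves(targets=[[[0,0,-1],[0,0,0]],[[0,0,-2],[0,0,0]],[[0,0,-3],[0,0,0]],[[0,0,-3],[0,0,0]]])

```text
time_s: 10.3
tool_pos: [0.6081, -0.1198, 0.0042]
tool_rot: [180.0, -0.0, 177.9]
force: [-0.2, 0.9, -1.0]
grip_width: 0.0006
```

```bash
python3 - <<'E'
from h import *
t=env.read_camera("side");o=env.get_obs();T=o["tool_pos"];print(T,o["force"])
print(proj(t,[T,T+[0,0,.026]]).round(1))
g=t["image"].max(2)
for r in range(198,212): print(r,g[r,304:320].tolist())
i=np.ascontiguousarray(t["image"][160:240,260:360,::-1]);cv2.imwrite("pics/v8.png",cv2.resize(i,None,fx=7,fy=7,interpolation=cv2.INTER_CUBIC))
E
```

```text
[ 0.60813498 -0.11977539  0.00426662] [ 0.52709878  0.50199768 -0.7205958 ]
[[311.  212.2]
 [311.5 205.4]]
198 [123, 125, 118, 110, 87, 57, 39, 41, 50, 42, 45, 52, 69, 100, 116, 117]
199 [122, 118, 123, 115, 95, 56, 50, 41, 46, 40, 45, 58, 88, 105, 123, 122]
200 [121, 120, 121, 114, 90, 65, 47, 47, 43, 48, 45, 70, 97, 118, 120, 124]
201 [120, 116, 117, 115, 100, 67, 49, 51, 49, 39, 42, 63, 104, 120, 123, 123]
202 [121, 120, 121, 115, 98, 68, 49, 49, 47, 39, 49, 73, 103, 119, 122, 116]
203 [117, 118, 118, 114, 93, 69, 49, 45, 46, 42, 54, 88, 110, 121, 122, 126]
204 [124, 118, 124, 111, 92, 59, 48, 46, 45, 42, 64, 91, 118, 123, 123, 122]
205 [122, 119, 120, 114, 87, 62, 51, 50, 43, 48, 68, 103, 116, 119, 125, 126]
206 [125, 126, 121, 118, 102, 83, 79, 79, 73, 72, 83, 109, 121, 123, 122, 123]
207 [138, 138, 137, 140, 129, 126, 125, 123, 120, 114, 112, 123, 131, 130, 130, 129]
208 [153, 151, 156, 155, 154, 151, 153, 153, 145, 143, 144, 143, 146, 143, 144, 143]
209 [156, 155, 157, 154, 158, 159, 158, 157, 157, 155, 155, 154, 154, 158, 155, 152]
210 [158, 155, 153, 159, 156, 159, 158, 156, 155, 154, 156, 158, 155, 157, 156, 160]
211 [155, 158, 159, 156, 154, 158, 156, 157, 158, 157, 157, 158, 157, 157, 155, 159]
```

No contact even at a reported 4 mm, so the tips really are 14–26 mm higher than stated, and this TCP height now puts them at mid-carton height. I'll open the fingers and press again.

Request:
apply_moves(targets=[[[0,0,2],[0,0,0]],[[0,0,2],[0,0,0]],[[0,0,2],[0,0,0]],[[0,0,2],[0,0,0]],[[-5,0,2],[0,0,0]],[[-10,0,2],[0,0,0]],[[-15,0,2],[0,0,0]],[[-20,0,2],[0,0,0]]], hand=55)

```text
time_s: 11.15
tool_pos: [0.5876, -0.1198, 0.0064]
tool_rot: [180.0, -0.0, 177.9]
force: [0.0, -0.1, -0.2]
grip_width: 0.0524
```

Request:
apply_moves(targets=[[[-2,0,0],[0,0,0]],[[-4,0,0],[0,0,0]],[[-6,0,0],[0,0,0]],[[-8,0,0],[0,0,0]],[[-10,0,0],[0,0,0]],[[-12,0,0],[0,0,0]]])

```text
time_s: 11.75
tool_pos: [0.5764, -0.1198, 0.0065]
tool_rot: [180.0, 0.0, 178.0]
force: [0.4, -0.4, 0.7]
grip_width: 0.0552
```

```bash
python3 m.py;python3 m.py
```

```text
side [ 0.5464 -0.1207 -0.0334] 0.056
side [ 0.5446 -0.1225 -0.0405] 0.045
```

The carton is now moving and has straightened: side-view yaw is -0.037, matching the lane. I'll press on for about 9 mm more.

Request:
apply_moves(targets=[[[-1.5,0,0],[0,0,0]],[[-3,0,0],[0,0,0]],[[-4.5,0,0],[0,0,0]],[[-6,0,0],[0,0,0]],[[-7.5,0,0],[0,0,0]],[[-9,0,0],[0,0,0]],[[-9,0,0],[0,0,0]]])

```text
time_s: 12.65
tool_pos: [0.5668, -0.1198, 0.0064]
tool_rot: [180.0, -0.0, 177.9]
force: [0.2, 0.6, 1.0]
grip_width: 0.0552
```

```bash
python3 m.py;python3 m.py
```

```text
side [ 0.5355 -0.1215 -0.0317] 0.048
side [ 0.5357 -0.1212 -0.0317] 0.075
```

Request:
apply_moves(targets=[[[5,0,0],[0,0,0]],[[15,0,0],[0,0,0]],[[30,0,20],[0,0,0]],[[30,0,60],[0,0,0]],[[30,-30,100],[0,0,-0.14]],[[30,-70,110],[0,0,-0.28]],[[15,-110,110],[0,0,-0.42]],[[0,-150,110],[0,0,-0.56]]], hand=10)

```text
time_s: 13.65
tool_pos: [0.5682, -0.2713, 0.1173]
tool_rot: [180.0, 0.1, 145.6]
force: [-0.1, -0.0, -0.7]
grip_width: 0.0111
```

Request:
apply_moves(targets=[[[-6,5,0],[0,0,-0.144]],[[-12,10,0],[0,0,-0.288]],[[-18,15,0],[0,0,-0.431]],[[-24,20,0],[0,0,-0.575]],[[-30,25,0],[0,0,-0.719]],[[-38,30,0],[0,0,-0.863]],[[-45,30,0],[0,0,-1.006]],[[-45,30,0],[0,0,-1.006]]])

```text
time_s: 14.45
tool_pos: [0.5223, -0.2399, 0.1166]
tool_rot: [180.0, 0.0, 88.2]
force: [0.3, -0.6, -1.0]
grip_width: 0.0102
```

```bash
python3 m.py; cat > mt.py <<'E'
from h import *
t=env.read_camera("top")
X=[.53,-.121,.035]
m=near(t,"carton",X)
if m is None: print("top none")
else:
    q,e=fit([(t,m)],[.53,-.121,0],.045,.125,.012,.054);print("top",q.round(4),round(e,3),m.sum())
i=t["image"][140:300,170:400,::-1];cv2.imwrite("pics/v8.png",cv2.resize(i,None,fx=3.4,fy=3.4,interpolation=cv2.INTER_CUBIC))
E
python3 mt.py
```

```text
side [ 0.5353 -0.1208 -0.0378] 0.045
top [ 0.5285 -0.1207 -0.0347] 0.069 1169.0
```

View pics/v8.png

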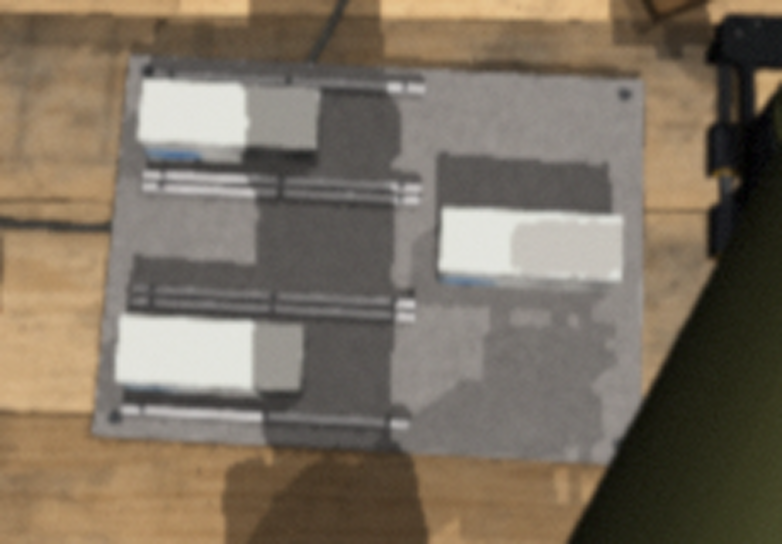

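```bash
python3 - <<'E'
from h import *
t=env.read_camera("top")
W=back(t,np.array([[292.9,197.1],[291.8,230.9],[212.6,193.8],[209.7,227.4]]),.022);print(W.round(4),W[:2].mean(0),W[2:].mean(0))
for q in([.5285,-.1207,-.035],[.5262,-.1207,-.036]): print(proj(t,box(q,.045,.125,.012,.054)).round(1).tolist())
# rail edge profile across x at several y
for y in(-.035,-.02,.0,.03,.1,.13):
    xs=np.arange(.478,.592,.001);u=proj(t,np.c_[xs,np.full(len(xs),y),np.full(len(xs),.022)]).astype(np.float32)
    g=cv2.remap(t["image"].max(2),u[None,:,0],u[None,:,1],cv2.INTER_LINEAR)[0].astype(int)
    print(y,g.tolist())
E
```

```text
[[ 0.5706 -0.0448  0.022 ]
 [ 0.4877 -0.0429  0.022 ]
 [ 0.5757  0.1498  0.022 ]
 [ 0.4928  0.1523  0.022 ]] [ 0.52912977 -0.04387221  0.022     ] [0.53426763 0.15105192 0.022     ]
[[349.8, 226.0], [297.8, 223.3], [350.1, 207.8], [298.6, 205.2], [352.9, 222.5], [298.6, 219.7], [353.1, 203.6], [299.4, 200.9]]
[[349.9, 226.9], [297.8, 224.2], [350.1, 208.7], [298.6, 206.1], [352.9, 223.5], [298.6, 220.7], [353.1, 204.5], [299.4, 201.8]]
-0.035 [138, 150, 161, 173, 186, 189, 185, 179, 165, 150, 153, 162, 171, 182, 194, 184, 173, 157, 132, 110, 101, 92, 91, 94, 99, 109, 119, 127, 135, 140, 140, 141, 141, 141, 143, 145, 147, 148, 148, 148, 149, 150, 149, 149, 149, 148, 148, 148, 148, 148, 147, 146, 146, 145, 146, 148, 148, 146, 145, 146, 146, 146, 146, 146, 146, 147, 146, 145, 144, 144, 145, 145, 145, 145, 144, 144, 143, 143, 142, 142, 142, 139, 136, 135, 139, 142, 153, 165, 174, 175, 177, 167, 154, 145, 150, 154, 161, 169, 172, 162, 152, 137, 121, 107, 100, 93, 93, 95, 99, 108, 118, 125, 133, 139]
-0.02 [71, 73, 76, 87, 98, 107, 114, 116, 108, 100, 93, 87, 89, 102, 112, 120, 128, 127, 1
[... 1746 characters left out ...]
43, 142, 140, 136, 132, 129, 127, 126, 133, 141, 152, 166, 181, 182, 183, 177, 164, 151, 156, 160, 167, 177, 186, 174, 160, 141, 118, 93, 82, 73, 69, 74, 79]
0.13 [206, 186, 163, 133, 100, 87, 75, 73, 80, 88, 97, 107, 109, 105, 101, 93, 84, 88, 93, 100, 109, 116, 112, 108, 103, 97, 91, 89, 88, 88, 87, 87, 88, 88, 87, 87, 86, 87, 87, 88, 89, 92, 95, 99, 108, 116, 124, 131, 136, 138, 139, 139, 138, 138, 138, 139, 139, 140, 141, 142, 143, 143, 143, 142, 141, 140, 141, 142, 142, 141, 140, 142, 143, 143, 143, 142, 142, 142, 142, 143, 143, 142, 142, 141, 140, 139, 136, 132, 131, 132, 133, 146, 160, 170, 178, 185, 174, 164, 154, 144, 136, 149, 163, 174, 178, 183, 167, 149, 131, 106, 82, 77, 73, 74]
```

The top view shows the carton aligned and about 2.4 mm right of the lane's centre line. The rail mouths are near crop (410, 190) and (405, 308), and the carton's leading end is at x≈440. I'll lower the fingers behind it, 20 mm open, and push along a slightly slanted straight line to the target.

Request:
apply_moves(targets=[[[6,0,-30],[0,0,0]],[[6,0,-60],[0,0,0]],[[6,0,-85],[0,0,0]],[[6,0,-100],[0,0,0]],[[6,0,-107],[0,0,0]],[[6,0,-110],[0,0,0]],[[6,10,-110],[0,0,0]],[[6,20,-110],[0,0,0]]], hand=20)

```text
time_s: 15.5
tool_pos: [0.529, -0.2194, 0.0074]
tool_rot: [179.9, 0.0, 88.2]
force: [1.8, 0.6, 0.8]
grip_width: 0.0201
```

Request:
apply_moves(targets=[[[0,4,0],[0,0,0]],[[0,8,0],[0,0,0]],[[0,12,0],[0,0,0]],[[0,16,0],[0,0,0]],[[0,20,0],[0,0,0]],[[0,24,0],[0,0,0]],[[0.5,28,0],[0,0,0]],[[0.5,32,0],[0,0,0]]])

```text
time_s: 16.3
tool_pos: [0.5287, -0.188, 0.0064]
tool_rot: [180.0, 0.0, 88.2]
force: [-0.2, -1.4, 0.3]
grip_width: 0.0199
```

```bash
sed -i 's/-\.121/Y/g; s/^X=/import sys;Y=float(sys.argv[1]);X=/' m.py mt.py; sed -i 's/v8.png/vt.png/' mt.py; python3 m.py -.11;python3 mt.py -.11
```

```text
side [ 0.5351 -0.1119  0.0087] 0.271
top [ 0.5298 -0.0826 -0.0138] 0.567 784.0
```

Request:
apply_moves(targets=[[[0.1,4,0],[0,0,0]],[[0.2,8,0],[0,0,-0.001]],[[0.3,12,0],[0,0,-0.002]],[[0.4,16,0],[0,0,-0.003]],[[0.5,20,0],[0,0,-0.004]],[[0.6,24,0],[0,0,-0.005]],[[0.7,28,0],[0,0,-0.005]],[[0.8,32,0],[0,0,-0.005]]])

```text
time_s: 17.3
tool_pos: [0.5296, -0.1555, 0.0064]
tool_rot: [180.0, 0.0, 87.9]
force: [0.1, -0.3, 0.6]
grip_width: 0.0199
```

```bash
python3 m.py -.08;python3 mt.py -.08; python3 - <<'E'
from h import *
s=env.read_camera("side");a=s["image"][150:290,190:350,::-1];b=cv2.imread("pics/vt.png")
a=cv2.resize(a,(400,350));b=cv2.resize(b[:,:],(400,350));cv2.imwrite("pics/v9.png",np.hstack([a,b]))
E
```

```text
side [ 0.538  -0.0803 -0.0062] 0.292
top [ 0.5306 -0.075  -0.0129] 0.733 711.0
```

View pics/v9.png

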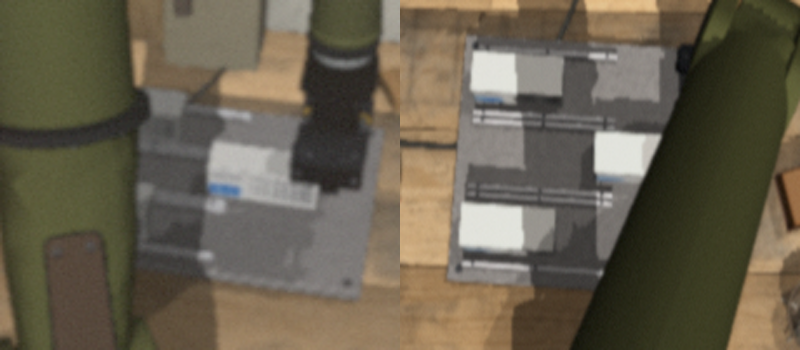

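The carton's leading end is just at the lane mouth, centred and straight (right panel, x≈595). I'll fit it on the part the arm leaves visible.

```bash
cat > mp.py <<'E'
from h import *
import sys
Y=float(sys.argv[1]);t=env.read_camera("top");x=.5285+.0258*(Y+.1207)
m=None
c=proj(t,[[x,Y,.04]])[0]
for r in env.regions_of(t,"carton"):
    l,a,b,d=r["rect"]
    if abs((a+d)/2-c[1])<14 and l<c[0]<b+40 and l>c[0]-60: m=r["region"].astype(float)
h=m.sum(0);cols=np.nonzero(h>.93*np.percentile(h[h>0],70))[0];um=cols.max()-1
f=lambda q:np.abs(sil(t,box(q,.045,.125,.012,.054))-m)[:,:um].sum()
q0=np.array([x,Y,-.035])
r=minimize(f,q0,method="Nelder-Mead",options=dict(initial_simplex=q0+np.array([[0,0,0],[.008,0,0],[0,.01,0],[0,0,.1]]),xatol=1e-5,fatol=1e-3))
q=r.x;L=.5292+.037*(q[1]+.035)
print("top",q.round(4),"err",r.fun/m[:,:um].sum(),"cols",h.nonzero()[0].min(),um,"off lane",round(q[0]-L,4),"tool",env.get_obs()["tool_pos"].round(4))
E
python3 mp.py -.08; python3 mp.py -.08
```

```text
top [ 0.5302 -0.0804 -0.038 ] err 0.040442018731891384 cols 281 308 off lane 0.0026 tool [ 0.5294 -0.1556  0.0063]
top [ 0.5302 -0.0811 -0.0397] err 0.06611779149965696 cols 281 307 off lane 0.0027 tool [ 0.5295 -0.1557  0.0063]
```

Request:
apply_moves(targets=[[[0.1,5,0],[0,0,0]],[[0.2,10,0],[0,0,0]],[[0.3,15,0],[0,0,0]],[[0.4,20,0],[0,0,0]],[[0.5,25,0],[0,0,0]],[[0.6,30,0],[0,0,0]],[[0.7,35,0],[0,0,0]],[[0.8,40,0],[0,0,0]]])

```text
time_s: 18.55
tool_pos: [0.5304, -0.1154, 0.0064]
tool_rot: [180.0, 0.0, 87.9]
force: [-0.9, -0.9, 0.1]
grip_width: 0.0203
```

```bash
python3 mp.py -.04; python3 mp.py -.04
```

```text
top [ 5.327e-01 -4.110e-02  3.000e-04] err 0.03251321760126556 cols 264 286 off lane 0.0037 tool [ 0.5304 -0.1144  0.0063]
top [ 0.5313 -0.0401 -0.0386] err 0.045427728613569314 cols 264 285 off lane 0.0022 tool [ 0.5302 -0.1151  0.0063]
```

Request:
apply_moves(targets=[[[0.1,5,0],[0,0,0]],[[0.2,10,0],[0,0,0]],[[0.3,15,0],[0,0,0]],[[0.4,20,0],[0,0,0]],[[0.5,25,0],[0,0,0]],[[0.6,30,0],[0,0,0]],[[0.7,35,0],[0,0,0]],[[0.8,40,0],[0,0,0]]])

```text
time_s: 19.55
tool_pos: [0.5311, -0.0753, 0.0064]
tool_rot: [180.0, 0.0, 87.9]
force: [0.5, -1.5, 0.1]
grip_width: 0.0203
```

Request:
apply_moves(targets=[[[0.1,5,0],[0,0,0]],[[0.2,10,0],[0,0,0]],[[0.3,15,0],[0,0,0]],[[0.4,20,0],[0,0,0]],[[0.5,25,0],[0,0,0]],[[0.6,30,0],[0,0,0]],[[0.7,35,0],[0,0,0]],[[0.8,40,0],[0,0,0]]])

```text
time_s: 20.35
tool_pos: [0.5319, -0.0354, 0.0064]
tool_rot: [-180.0, 0.0, 87.9]
force: [0.3, -1.8, -1.0]
grip_width: 0.0201
```

```bash
python3 mp.py .04; python3 mp.py .04
```

```text
top [ 0.5343  0.0384 -0.0198] err 0.07484650425826897 cols 230 240 off lane 0.0024 tool [ 0.532  -0.0345  0.0064]
top [ 0.5344  0.0402 -0.0159] err 0.051631056009847874 cols 229 240 off lane 0.0024 tool [ 0.5319 -0.0352  0.0064]
```

Request:
apply_moves(targets=[[[0,5,0],[0,0,0]],[[0,10,0],[0,0,0]],[[0,15,0],[0,0,0]],[[0,20,0],[0,0,0]],[[0,25,0],[0,0,0]],[[0,30,0],[0,0,0]],[[0,35,0],[0,0,0]],[[0,40,0],[0,0,0]]])

```text
time_s: 21.35
tool_pos: [0.5319, 0.0046, 0.0064]
tool_rot: [180.0, 0.0, 87.9]
force: [-0.7, -1.3, 0.9]
grip_width: 0.0197
```

Request:
apply_moves(targets=[[[0,3,0],[0,0,0]],[[0,6,0],[0,0,0]],[[0,8,0],[0,0,0]],[[0,9,0],[0,0,0]],[[0,9,0],[0,0,0]]])

```text
time_s: 21.85
tool_pos: [0.532, 0.0134, 0.0064]
tool_rot: [180.0, -0.0, 87.9]
force: [0.5, -1.3, 0.9]
grip_width: 0.02
```

```bash
python3 mp.py .088; python3 mp.py .088
```

```text
top [ 0.5355  0.0852 -0.0703] err 0.25080213903743315 cols 210 212 off lane 0.0018 tool [0.5319 0.0134 0.0063]Traceback (most recent call last):
  File "mp.py", line 9, in <module>
    h=m.sum(0);cols=np.nonzero(h>.93*np.percentile(h[h>0],70))[0];um=cols.max()-1
      ^^^^^
AttributeError: 'NoneType' object has no attribute 'sum'
```

The arm hides the carton now, so I'll back straight out and measure all three cartons with a clear view.

Request:
apply_moves(targets=[[[0,-8,0],[0,0,0]],[[-1,-30,0],[0,0,0]],[[-2,-60,10],[0,0,0]],[[-3,-100,40],[0,0,0]],[[-4,-140,70],[0,0,0]],[[-5,-180,100],[0,0,0]],[[-5,-220,110],[0,0,0]],[[-5,-250,110],[0,0,0]]])

```text
time_s: 22.85
tool_pos: [0.5275, -0.2407, 0.119]
tool_rot: [179.7, 0.1, 87.8]
force: [0.9, 0.7, -0.4]
grip_width: 0.0202
```

```bash
cat > all.py <<'E'
from h import *
A=[]
for k in range(3):
    t=env.read_camera("top");row=[]
    for X in([.45,.095],[.534,.088],[.618,.09]):
        m=near(t,"carton",[*X,.04])
        if m is None: row.append([np.nan]*4);continue
        q,e=fit([(t,m)],[*X,-.03],.045,.125,.012,.054);row.append([*q,e])
    A.append(row)
print(np.round(np.nanmedian(A,0),4));print(env.get_obs()["tool_pos"])
i=t["image"][140:260,180:330,::-1];cv2.imwrite("pics/v10.png",cv2.resize(i,None,fx=5,fy=5,interpolation=cv2.INTER_CUBIC))
E
python3 all.py
```

```text
[[ 0.4498  0.0959 -0.0363  0.0476]
 [ 0.5343  0.0885 -0.011   0.0772]
 [ 0.6178  0.0898 -0.037   0.0554]]
[ 0.52710801 -0.23592669  0.11630291]
```

View pics/v10.png

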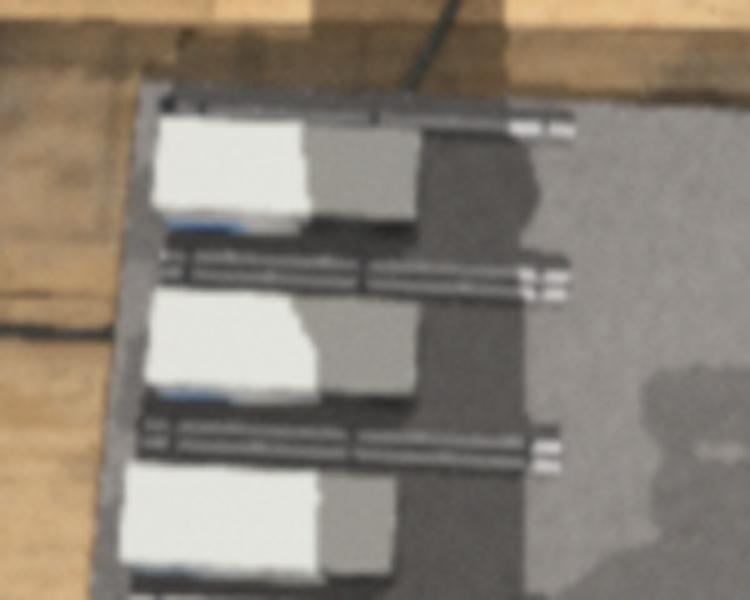

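The carton is in the lane and straight, at y≈0.0885, while the neighbours put level at 0.0928. So 4 mm remain, and I'll finish with the same flush push.

Request:
apply_moves(targets=[[[0,40,0],[0,0,0]],[[1,80,0],[0,0,0]],[[2,120,-10],[0,0,0]],[[3,150,-40],[0,0,0]],[[3,175,-70],[0,0,0]],[[4,195,-95],[0,0,0]],[[5,210,-107],[0,0,0]],[[5,220,-110],[0,0,0]]])

```text
time_s: 24.25
tool_pos: [0.5311, -0.0155, 0.0053]
tool_rot: [-179.9, 0.0, 88.0]
force: [-0.7, 0.0, 1.1]
grip_width: 0.0203
```

Request:
apply_moves(targets=[[[0,8,0],[0,0,0]],[[0,16,0],[0,0,0]],[[0,22,0],[0,0,0]],[[0,27,0],[0,0,0]],[[0,30,0],[0,0,0]],[[0,32,0],[0,0,0]],[[0,34.3,0],[0,0,0]],[[0,34.3,0],[0,0,0]]])

```text
time_s: 25.05
tool_pos: [0.5322, 0.0172, 0.0066]
tool_rot: [180.0, 0.0, 87.9]
force: [-0.4, -1.1, 0.6]
grip_width: 0.0199
```

Request:
apply_moves(targets=[[[0,-8,0],[0,0,0]],[[-1,-30,0],[0,0,0]],[[-2,-60,10],[0,0,0]],[[-3,-100,40],[0,0,0]],[[-4,-140,70],[0,0,0]],[[-5,-180,100],[0,0,0]],[[-5,-220,110],[0,0,0]],[[-5,-254,110],[0,0,0]]])

```text
time_s: 25.85
tool_pos: [0.5277, -0.2397, 0.1188]
tool_rot: [179.7, 0.0, 87.9]
force: [0.6, 0.5, -0.6]
grip_width: 0.0203
```

```bash
python3 all.py; python3 - <<'E'
from h import *
# edge-based yaw: gradient edges of the top face, near/far x long sides, per carton
t=env.read_camera("top");g=cv2.cvtColor(t["image"],cv2.COLOR_RGB2GRAY).astype(np.float32)
for q in([.4498,.0959],[.534,.0925],[.6178,.0898]):
    r=[]
    for sg in(1,):
        P=[]
        for y in np.arange(q[1]-.05,q[1]+.051,.004):
            xs=q[0]-.0365*-(y-q[1])+sg*.0225+np.arange(-.008,.008,.0005)
            u=proj(t,np.c_[xs,np.full(len(xs),y),np.full(len(xs),.054)]).astype(np.float32)
            v=cv2.remap(g,u[None,:,0],u[None,:,1],cv2.INTER_LINEAR)[0];d=np.abs(np.diff(v));P.append((y,xs[1:]@d/d.sum()))
        P=np.array(P);c=np.polyfit(P[:,0]-q[1],P[:,1],1);r+=[c[0].round(4),c[1].round(4)]
    # leading end
    xs=q[0]+.00365+np.arange(-.015,.016,.002);E=[]
    for x in xs:
        ys=q[1]+.0625+np.arange(-.010,.010,.0005);u=proj(t,np.c_[np.full(len(ys),x),ys,np.full(len(ys),.054)]).astype(np.float32)
        v=cv2.remap(g,u[None,:,0],u[None,:,1],cv2.INTER_LINEAR)[0];d=np.abs(np.diff(v));E.append(ys[1:]@d/d.sum())
    print(r,"lead y",np.mean(E).round(4),"slope",np.polyfit(xs,E,1)[0].round(3))
E
```

```text
[[ 0.4501  0.0962 -0.0409  0.0423]
 [ 0.5334  0.091  -0.0351  0.0555]
 [ 0.6181  0.0899 -0.0375  0.0427]]
[ 0.52712875 -0.23556898  0.1163061 ]
[np.float64(0.0348), np.float64(0.4743)] lead y 0.1588 slope -0.05
[np.float64(0.0326), np.float64(0.5575)] lead y 0.1549 slope -0.0
[np.float64(0.0419), np.float64(0.6419)] lead y 0.1528 slope -0.007
```

The carton is straight (yaw -0.035, lane -0.037) and centred within 1 mm, but 1–2 mm short. One last 1.5 mm nudge.

Request:
apply_moves(targets=[[[0,40,0],[0,0,0]],[[1,80,0],[0,0,0]],[[2,120,-10],[0,0,0]],[[3,150,-40],[0,0,0]],[[3,175,-70],[0,0,0]],[[4,195,-95],[0,0,0]],[[5,210,-107],[0,0,0]],[[5,220,-110],[0,0,0]]])

```text
time_s: 27.3
tool_pos: [0.5311, -0.0153, 0.0053]
tool_rot: [-179.9, 0.0, 88.0]
force: [0.0, -0.3, 0.9]
grip_width: 0.0199
```

Request:
apply_moves(targets=[[[0,8,0],[0,0,0]],[[0,16,0],[0,0,0]],[[0,24,0],[0,0,0]],[[0,30,0],[0,0,0]],[[0,33,0],[0,0,0]],[[0,34.5,0],[0,0,0]],[[0,35.5,0],[0,0,0]],[[0,35.5,0],[0,0,0]]])

```text
time_s: 28.1
tool_pos: [0.5321, 0.0183, 0.0066]
tool_rot: [180.0, 0.0, 87.9]
force: [1.0, -1.5, 1.9]
grip_width: 0.0199
```

Request:
apply_moves(targets=[[[0,-8,0],[0,0,0]],[[-1,-30,0],[0,0,0]],[[-2,-60,10],[0,0,0]],[[-3,-100,40],[0,0,0]],[[-4,-140,70],[0,0,0]],[[-5,-180,100],[0,0,0]],[[-5,-220,110],[0,0,0]],[[-5,-254,110],[0,0,0]]])

```text
time_s: 28.9
tool_pos: [0.5277, -0.2381, 0.1188]
tool_rot: [179.7, 0.0, 87.9]
force: [0.7, 0.1, -0.8]
grip_width: 0.0201
```

```bash
python3 all.py
```

```text
[[ 0.4499  0.0957 -0.0468  0.0402]
 [ 0.5331  0.093  -0.0394  0.045 ]
 [ 0.618   0.0902 -0.0427  0.0456]]
[ 0.5271291  -0.23405939  0.11631671]
```

View pics/v10.png

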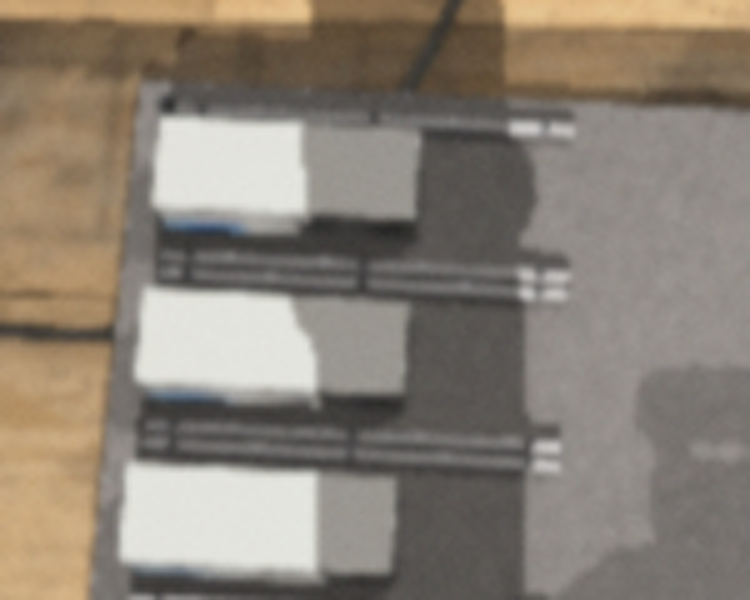

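The carton's ends now line up with its neighbours' (trailing end at crop x≈407, against 418 and 397), it is centred between its rails, and the robot is clear. Handing in.

```bash
python3 -c "
from cell import env
print(env.sign_off())"
```

```text
the job is handed in; nothing more can be done
None
```

The carton is in the empty lane, level with the cartons on either side, and I handed the job in at about 29 s. I straightened and centred it with the two open fingers along its side. Then I pushed it down the lane from behind, with two short final nudges, and never gripped or lifted it.

**Last checks (top camera):**

| | Measured | Target |
|---|---|---|
| Position along the lane (world y) | 0.0930 m | 0.093 m, midway between the neighbours |
| Position across the lane (world x) | 0.5331 m | about 0.534 m (under 1 mm off) |
| Yaw | -0.039 rad | -0.037 rad for the rails; neighbours read -0.043 and -0.047 |

- **Other things:** the neighbouring cartons did not move measurably. I did not re-measure the sanding block, offcut or tin, but the arm never worked near them.
- **Forces:** the readings I took stayed under about 2 N. They came only at the end of each move, so I did not see the peaks.
- **Rails:** nothing came near the rails of that lane in any picture or reading. There was about 10 mm clearance each side, but the arm hid part of the view during the push.

**What disagreed:**
- **First sideways press:** it passed over the carton without touching it. The fingertips sat roughly 14–26 mm higher than the reported tool position, so I worked at a lower commanded height.
- **Cameras:** the side and top cameras differed by about 7 mm across the lane. I judged the position from the top camera alone, against the rails and the neighbouring cartons.

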